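# Screw the lid onto the sugar jar by feel

### The arm

A 6-joint arm with a two-finger parallel gripper is mounted at the origin on the work surface. World frame = base frame: x ahead of the robot, y to its left, z up, the work surface at z = 0. Lengths are in m, angles in rad, forces in N, time in s.
With the tool pointing down it reaches from about 0.375 to 0.925 m from the base axis. Payload 5.7 kg.
Tool frame: the origin (TCP) lies midway between the tips of the shut fingers; the grasp point (between the pads) lies robot.grip_point_offset behind it (robot.grip_point_offset is the distance from the TCP to the grasp point, in m); z points along the fingers, y is the line along which they close (so a half turn about z gives the same grasp; the last joint's range is limited). The gripper opens to 88 mm and grips with 3 to 60 N. Pads are 20 mm wide; open, the fingers measure 115 mm over their backs; the gripper's body (75 mm by 178 mm) begins 61 mm behind the grasp point.
Start: joints at [-1.376, 0.359, 1.51, -0, 1.272, -0.115], TCP at [0.183, -0.571, 0.185] pointing down, gripper open.
Joint ranges: [-2.97, 2.97], [-1.01, 2.36], [0.21, 2.38], [-0.96, 4.11], [0.2, 2.71], [-2.98, 2.98]. Speed limits (rad/s): [2.39, 2.39, 3.14, 3.14, 3.14, 3.14].

### API

Orientations are given as a rotation vector (axis times angle).
In Python, from plant import robot gives the robot as it stands.
- The arm moves only by the tool play_rows, never from a script. Its argument "motion" is a list of rows, each an object with "translation": the shift along the world's x, y, z in units of 60 mm (1.0 is 60 mm), a list of three; "turn": the turn, a rotation vector about the world's x, y, z in units of 0.1 rad (1.0 is 0.1 rad), a list of three. In form: [{"translation": [tx, ty, tz], "turn": [rx, ry, rz]}, ...]. A call has 1 to 10 rows; each row shifts and turns the commanded pose from where the row before left it; what a row does not reach is not made up. A row lasts 1/8 s, in which the tool goes at most 62.5 mm and 10.7 degrees, less where a joint would pass 70% of its speed; a pose out of reach is approached as far as the arm can. A call with a number of a shift or a turn outside -1 to 1 is refused whole. A call with a gripper value outside its range is refused whole. "fingers" is the opening, from 0 (shut) to 1 (fully open), set as the call begins (left out, the last holds). The fingers move at their own pace and stop on an object; "newtons" is the grip in N (left out, the last holds). Time passes only in rows, so rows that do not move let the fingers close. It gives the time, the measured TCP pose, the force, the opening and the grip force at its end, in the units of the state.
- robot.get_obs(): the state, without advancing time (a new reading comes with each control period).
- robot.get_image(name): name is "scene" or "top" or "wrist"; returns a dict with "frame" (400x640x3 uint8, red, green, blue), "fx", "fy", "cx", "cy" (pixels), "origin" and "orientation" of the camera in the world. Camera axes: x right, y down, z forward; pixel columns grow to the right and rows downward; lengths in m; the calibration is good to about 2 mm. A picture is of the moment at which its call begins. There is no depth.
- robot.sign_off(): hands the job in; it is judged then, once.
Trained networks look in the newest picture that a camera, given by its name, has taken for a name from the list of things; names that differ only in an ending like _2 or _b are one class to them, and where a whole thing is asked for, a point or a joint stands for the part that bears it (a point fixed in the world has none). Each returns a list of dicts, best first, with "p" (0 to 1); they miss things now and then, are a little off and sometimes report something else, mostly with a low value. They report only what shows in the picture. A call takes as long as a camera call. They do not tell look-alikes from the thing itself.
- robot.trace(camera, label): "pixels" (400x640 bool, what is visible of it) and "location" ([column, row] in pixels, amid what is visible of it).
- robot.landmark_of(camera, label): "location" ([column, row] in pixels: a listed point, or the origin of a listed thing).
The state is a dict: "time": time; "joint_positions": joint angles; "qvel": joint speeds; "tau": joint torques, N m; "ee_pos": TCP position; "tcp_rot": TCP orientation; "ft_force": force on the tool from outside, world axes, zero at the start; "moment": the same for the moment, N m; "gripper_width": finger opening in m; "finger_force": force on a finger pad.
Only numpy, scipy, OpenCV 4.12 (cv2) and the standard library are available. Lean on these libraries where they do the work, as an engineer would, in place of code of your own. Each camera call takes 0.05 s, during which the arm holds its last target. There are 200 camera calls.

### The job

Close the sugar jar with its red lid: set the lid on the neck, turn it gently backward (anticlockwise from above) under light downward pressure until you feel it drop into the thread starts, then screw it forward (clockwise) until it is fully home. Never force or cross-thread it, let go of it at the end, and leave the teapot, saucers, tile rack and sugar tongs where they are.

Things in the scene. Friction and masses are not known exactly. Their poses are not given: they have to be found in the camera images.
- lid: Loose red screw lid, 90 g +-20%, upright on the marble. Origin: centre of underside, z up. Skirt 68 mm across, top face 28 mm up; on it a grip bar 44 mm long (lid's x), 14 mm thick (lid's y), from 28 to 58 mm up: grip it across its thickness. Four lugs inside the lower edge (at +-x, +-y), 5 mm high, 7 mm wide. Over 40 N between lid and jar, all contact points summed (8 N down plus 0.6 N m of twist come near it), is forcing.
- jar: Blue and white sugar jar, 84 mm across, on a 120 mm square, 16 mm thick board screwed to the marble: immovable. Origin: centre of the board's underside, z up. White neck: core 50 mm across (1 mm clear of the lid's lugs), coned top 103 mm up. Right-handed four-start thread. The angle of the thread starts differs every time, is not tied to the jar's yaw and is not measured.
- jar_home (a point): Point on the jar's axis, 82 mm above the marble: where the lid's origin lies when fully screwed home, reached about 50 to 67 degrees of forward (clockwise) turning after the thread start, at a firm stop. The lid then stands upright, held down by the thread ridges, and stays where it is left. Thread friction alone stays under about 0.25 N m of twist; at the stop the twist climbs past 0.35 N m.
- jar_ridges (a point): Point on the jar's axis 12.5 mm above jar_home: highest the lid's origin rests while its lugs ride on top of the thread ridges (8.5 to 12.5 mm above home, rising as it turns backward). Turned forward from there the lugs jam on upright stop ribs. Turned backward, at most about 80 degrees, they reach the thread starts and drop. A steady push of 6 to 10 N down suits the whole job.
- jar_start (a point): Point on the jar's axis 2 mm above jar_home: height of the lid's origin when pressed right down in the thread starts. These leave about 12 degrees of play, then ribs block further backward turning. By its own weight the lid drops only to 7 mm above home; only pressed down to here do its lugs pass under the ridges when turned forward, and after some 10 degrees the ridges hold it down.
- jar_seal (a point): Centre of the top of the black sprung rubber seal disc, 32 mm across, in the jar's mouth, 114 mm above the marble when free. It touches the inside of the lid's top (25 mm above the lid's origin) from 7 mm above home downward and pushes back with 3 N at first, 5 N at home.
- teapot: Loose bystander: leave it where it is (no part of the job touches it). Copper teapot, 104 mm across, spout to its +x (80 mm out), handle to -x, 90 mm high. Origin: centre of its underside.
- saucers: Loose bystander: leave it where it is (no part of the job touches it). Two stacked stainless steel saucers, 110 mm across, 15 mm high. Origin: centre of the underside.
- rack: Loose bystander: leave it where it is (no part of the job touches it). Red plastic okey tile rack with cream tiles, 260 mm (x) by 74 mm (y), 52 mm high. Origin: centre of its underside.
- tongs: Loose bystander: leave it where it is (no part of the job touches it). Brass sugar tongs lying flat, 130 mm long (x), 44 mm wide, 8 mm high. Origin: middle of the tongs, at the marble.
Mind the look-alikes: they are no part of the job. Leave any black or pink look-alike of the lid alone.

How it is judged:
On the way:
1. the lid, upright on the neck, has dropped into the thread starts (pressed to within 4.5 mm of home height) (z of lid in the frame of jar_home below 0.0045 m and horizontal distance between lid and jar_home below 0.004 m and angle between lid's own z axis and vertical below 0.08 rad), for 0.05 s.
At the end, for the whole second after the job is handed in: The lid is screwed home on the jar: its origin no more than 1.3 mm above site jar_home (nor 4 mm below), within 3 mm of the jar's axis, upright within 0.05 rad, at rest and released (z of lid in the frame of jar_home between -0.004 and 0.0013 m and horizontal distance between lid and jar_home below 0.003 m and angle between lid's own z axis and vertical below 0.05 rad and linear speed of lid below 0.01 m/s); the robot touches nothing.
It fails at once if the lid is forced or cross-threaded: more than 40 N between lid and jar, all their contact points added up (contact force between lid and jar above 40 N).
It fails at once if the teapot is disturbed (moved more than 15 mm) (distance of teapot from where it was at the start of the episode above 0.015 m).
It fails at once if the saucers is disturbed (moved more than 15 mm) (distance of saucers from where it was at the start of the episode above 0.015 m).
It fails at once if the rack is disturbed (moved more than 15 mm) (distance of rack from where it was at the start of the episode above 0.015 m).
It fails at once if the tongs is disturbed (moved more than 15 mm) (distance of tongs from where it was at the start of the episode above 0.015 m).
It also fails if it takes over 72 s, if anything falls off the work surface, if the arm or the gripper's body presses on something with over 40 N, if the wrist force passes 120 N, or if a joint passes its speed limit or range.

## Working session

There is one attempt and no reset: what is moved stays moved. The work goes in short steps, Python scripts to look and compute and a tool call to move; the robot and the scene stay as the last step left them, time stands still between calls to the robot, and variables do not carry over. Pictures are saved under pics/ and viewed, at most 10 in all, crops included, and the job is handed in when it is done.

Besides the shell and the picture viewer there is one more tool, called after "Request:" by a JSON object that holds its "api" and its "payload", one argument or row to a line. play_rows: Moves the arm, as the interface text tells. Shifts and turns lie within -1 to 1; 1 stands for 60 mm of shift or 0.1 rad of turn. Its arguments: {"type":"object","properties":{"motion":{"type":"array","items":{"type":"object","properties":{"translation":{"type":"array","items":{"type":"number"}},"turn":{"type":"array","items":{"type":"number"}}}}},"fingers":{"type":"number"},"newtons":{"type":"number"}},"required":["motion"]}

```bash
mkdir -p pics; cat > h.py <<'E'
import numpy as np,cv2
from scipy.spatial.transform import Rotation as R
from plant import robot
def rot(o):
    o=np.array(o,float)
    return o if o.shape==(3,3) else (R.from_rotvec(o).as_matrix() if o.shape==(3,) else R.from_quat(o).as_matrix())
def onplane(im,px,z):
    d=rot(im["orientation"])@np.array([(px[0]-im["cx"])/im["fx"],(px[1]-im["cy"])/im["fy"],1.])
    o=np.array(im["origin"]); return o+d*(z-o[2])/d[2]
def proj(im,P):
    p=rot(im["orientation"]).T@(np.array(P)-np.array(im["origin"])); return p[:2]/p[2]*[im["fx"],im["fy"]]+[im["cx"],im["cy"]]
def save(im,n): cv2.imwrite("pics/"+n,im["frame"][...,::-1])
E
python3 - <<'E'
from h import *
print(robot.grip_point_offset, robot.get_obs())
for c in("scene","top"):
    im=robot.get_image(c);save(im,c+"0.png");print(c,im["origin"],im["orientation"],im["fx"])
    for l,z in(("lid",0),("jar",0),("jar_home",.082),("jar_seal",.114)):
        for r in robot.landmark_of(c,l): print(l,np.round(r["location"]),round(r["p"],2),onplane(im,r["location"],z).round(3))
E
```

```text
0.0187 {'time': 0.0, 'joint_positions': array([-1.37611447e+00,  3.59535664e-01,  1.51145534e+00,  1.07114387e-05,
        1.27250407e+00, -1.15114547e-01]), 'qvel': array([-3.24790877e-05,  7.10243790e-04, -1.62073252e-03, -1.06150376e-04,
        2.62653791e-04,  1.49804555e-04]), 'tau': array([ 2.68219635e-03, -5.15368366e+01, -2.70727497e+01,  6.77112280e-02,
        3.50844429e-02, -1.36353592e-04]), 'ee_pos': array([ 0.18275511, -0.57066905,  0.18448271]), 'tcp_rot': array([-3.10210133e+00, -4.84385171e-01,  1.02727460e-04]), 'ft_force': array([-0.19715305,  0.26702325,  0.65740965]), 'moment': array([-0.03911904, -0.01413935,  0.02974816]), 'finger_force': 0.0, 'gripper_width': 0.08784096617033414}
scene [ 1.30262795 -0.59261484  0.73408954] [-1.99843875 -0.93787455  0.49462341] 465.4534749766624
lid [286. 276.] 0.93 [ 0.661 -0.176  0.   ]
lid [212. 245.] 0.72 [ 0.461 -0.251  0.   ]
lid [261. 250.] 0.61 [ 0.551 -0.17   0.   ]
jar [329. 209.] 0.82 [0.526 0.063 0.   ]
jar [186. 293.] 0.33 [ 0.566 -0.369  0.   ]
jar_home [330. 177.] 0.56 [0.504 0.085 0.082]
jar_seal [328. 171.] 0.91 [0.516 0.066 0.114]
top [ 0.47048852 -0.01310195  0.99542413] [-2.1422679   2.16271163 -0.11608818] 399.92848101092346
lid [388. 218.] 0.88 [ 0.538 -0.17   0.   ]
lid [390. 174.] 0.86 [ 0.648 -0.177  0.   ]
lid [423. 258.] 0.86 [ 0.438 -0.252  0.   ]
lid [284. 226.] 0.64 [0.52  0.089 0.   ]
lid [467. 210.] 0.49 [ 0.556 -0.365  0.   ]
jar [289. 225.] 0.79 [0.524 0.077 0.   ]
jar_home [284. 223.] 0.74 [0.523 0.081 0.082]
jar_seal [286. 230.] 0.75 [0.507 0.073 0.114]
jar_seal [286. 224.] 0.73 [0.52  0.074 0.114]
```

View pics/scene0.png

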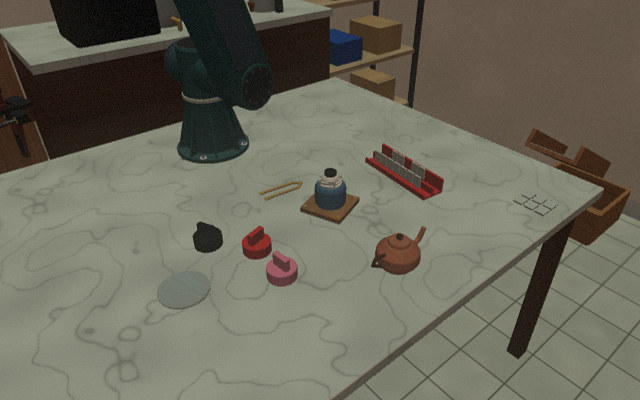

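View pics/top0.png

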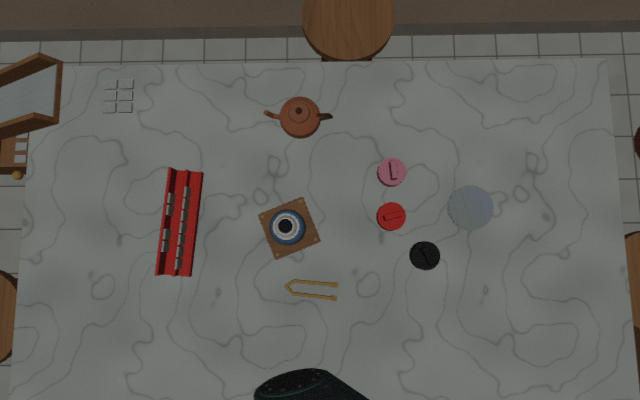

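Lid candidates in the top picture are red (391,217), pink (391,172) and black (425,256). The red one fits the "red lid" description. The other two are look-alikes. I'll confirm this in a crop and measure the bar angle and jar axis.

```bash
python3 - <<'E'
from h import *
for c in("top","scene"):
    im=robot.get_image(c)
    rs=robot.trace(c,"lid")
    for r in rs:
        px=im["frame"][r["pixels"]].mean(0); print(c,np.round(r["location"],1),px.round(),onplane(im,r["location"],.028).round(4))
    for r in robot.trace(c,"jar_seal")[:2]: print("jar",np.round(r["location"],1),onplane(im,r["location"],.07).round(4),r["pixels"].sum())
    if c=="top":
        cr=im["frame"][190:250,355:435];cv2.imwrite("pics/crop.png",cv2.resize(cr,None,fx=8,fy=8,interpolation=cv2.INTER_CUBIC)[...,::-1])
        g=im["frame"].astype(int);dark=(g.max(2)<45);m=np.zeros_like(dark);m[205:250,265:310]=dark[205:250,265:310]
        n,_,st,ce=cv2.connectedComponentsWithStats(m.astype(np.uint8))
        for i in range(1,n): print("seal",st[i],ce[i],onplane(im,ce[i],.114).round(4))
E
```

```text
top [388.7 216.6] [120.  35.  31.] [ 0.5399 -0.1667  0.028 ]
top [391.6 175. ] [118.  77.  86.] [ 0.6418 -0.1768  0.028 ]
top [425.3 256.4] [25. 24. 25.] [ 0.444 -0.251  0.028]
jar [288.7 229.2] [0.51   0.0714 0.07  ] 2364
jar [469.5 209.9] [ 0.5506 -0.3467  0.07  ] 1624
seal [293 210   1   1   1] [293. 210.] [0.5504 0.0579 0.114 ]
seal [300 215   1   1   1] [300. 215.] [0.5392 0.0424 0.114 ]
seal [296 217  10  26  36] [302.72222222 229.63888889] [0.5068 0.0365 0.114 ]
seal [279 219  13  14 137] [284.9270073  225.50364964] [0.5163 0.0757 0.114 ]
seal [291 244   1   1   1] [291. 244.] [0.4757 0.0623 0.114 ]
scene [258.3 247.2] [103.  43.  38.] [ 0.5671 -0.1852  0.028 ]
scene [282.2 268.3] [120.  77.  79.] [ 0.6604 -0.1835  0.028 ]
scene [209.1 239.9] [37. 37. 32.] [ 0.4707 -0.2604  0.028 ]
jar [328.5 200.7] [0.5722 0.0226 0.07  ] 1881
```

View pics/crop.png

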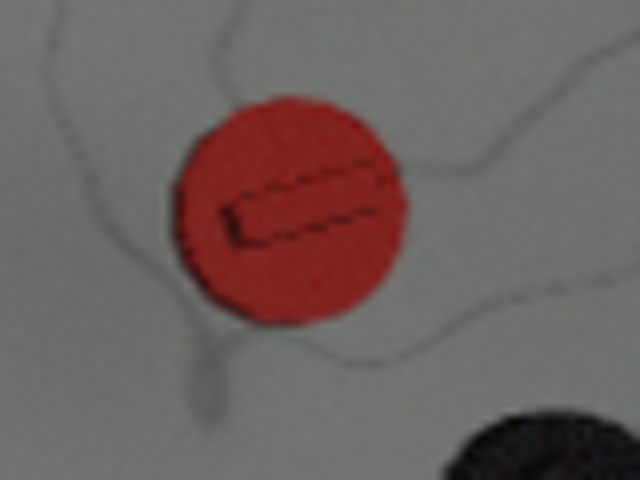

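The crop shows the red lid centred at full-image (391.5,216.2), with its bar running from left to upper right. In the world the bar points at about -76°, so the closing direction is about +13.5°. I'll go above it.

Request:
{"api": "play_rows", "payload": {
  "motion": [
    {"translation": [0.6, 0.66, 0], "turn": [0, 0, 1]},
    {"translation": [0.6, 0.66, 0], "turn": [0, 0, 1]},
    {"translation": [0.6, 0.66, 0], "turn": [0, 0, 1]},
    {"translation": [0.6, 0.66, 0], "turn": [0, 0, 1]},
    {"translation": [0.6, 0.66, 0], "turn": [0, 0, 1]},
    {"translation": [0.6, 0.66, 0], "turn": [0, 0, 1]},
    {"translation": [0.6, 0.66, 0], "turn": [0, 0, 1]},
    {"translation": [0.6, 0.66, 0], "turn": [0, 0, 1]},
    {"translation": [0.6, 0.66, 0], "turn": [0, 0, 1]},
    {"translation": [0.6, 0.66, 0], "turn": [0, 0, 1]}
  ]
}}

```text
time: 2.05
ee_pos: [0.5441, -0.174, 0.1855]
tcp_rot: [2.488, 1.917, 0.0]
ft_force: [-0.0, -0.2, -0.5]
gripper_width: 0.088
finger_force: 0.0
```

Request:
{"api": "play_rows", "payload": {
  "motion": [
    {"translation": [0, 0, 0], "turn": [0, 0, 1]},
    {"translation": [0, 0, 0], "turn": [0, 0, 1]},
    {"translation": [0, 0, 0], "turn": [0, 0, 1]},
    {"translation": [0, 0, 0], "turn": [0, 0, 1]},
    {"translation": [0, 0, 0], "turn": [0, 0, 1]},
    {"translation": [0, 0, 0], "turn": [0, 0, 0]},
    {"translation": [0, 0, 0], "turn": [0, 0, 0]}
  ],
  "fingers": 0.5
}}

```text
time: 2.92
ee_pos: [0.5429, -0.1754, 0.1853]
tcp_rot: [-1.943, -2.468, 0.0]
ft_force: [-0.9, 0.7, -0.5]
gripper_width: 0.0441
finger_force: 0.0
```

```bash
python3 - <<'E'
from h import *
o=robot.get_obs();print(o["time"],o["ee_pos"],o["tcp_rot"],o["ft_force"])
im=robot.get_image("wrist");save(im,"w1.png");print(im["origin"],im["fx"])
hsv=cv2.cvtColor(im["frame"],cv2.COLOR_RGB2HSV)
m=(((hsv[...,0]<6)|(hsv[...,0]>175))&(hsv[...,1]>160)&(hsv[...,2]>40)).astype(np.uint8)
c=max(cv2.findContours(m,0,2)[0],key=cv2.contourArea);print(cv2.minEnclosingCircle(c),cv2.boundingRect(c))
for r in robot.landmark_of("wrist","lid"): print(r,onplane(im,r["location"],0))
E
```

```text
2.925 [ 0.54292236 -0.17543482  0.18534185] [-1.94319479e+00 -2.46849240e+00  9.02191945e-05] [-0.88047201  0.68307305 -0.47512963]
[ 0.52545109 -0.10647669  0.38398415] 283.25293042181016
((317.6134338378906, 177.68336486816406), 26.28974151611328) (292, 152, 52, 52)
{'location': [239.1, 211.5], 'p': 0.69} [ 0.44263787 -0.25199607  0.        ]
{'location': [319.3, 171.9], 'p': 0.63} [ 0.54010996 -0.16997459  0.        ]
{'location': [391.4, 197.3], 'p': 0.6} [ 0.64676369 -0.18117061  0.        ]
```

View pics/w1.png

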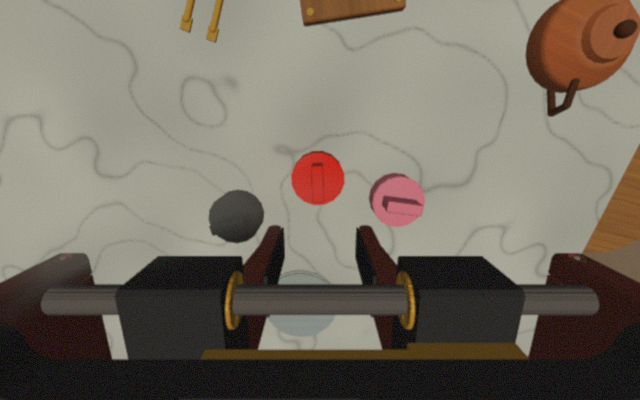

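Wrist view: the red lid is at (318,178) with its bar nearly along the image's vertical, so it is almost lined up with the fingers. Pink is at (397,200), black at (236,215). Next I'll fit the silhouette.

```bash
cat >> h.py <<'E'
from scipy.optimize import minimize
def redmask(im):
    hsv=cv2.cvtColor(im["frame"],cv2.COLOR_RGB2HSV)
    return (((hsv[...,0]<6)|(hsv[...,0]>175))&(hsv[...,1]>150)&(hsv[...,2]>30)).astype(np.uint8)
def fitlid(im,c,p0,z0=0.):
    # silhouette hull of skirt + bar; match the convex hull in area overlap
    a=np.linspace(0,2*np.pi,60)
    hull0=cv2.convexHull(c)
    S=8
    def ras(h,o): 
        t=np.zeros((900,900),np.uint8);cv2.fillPoly(t,[np.round((h.reshape(-1,2)-o)*S).astype(np.int32)],1);return t
    o=hull0.reshape(-1,2).mean(0)-56
    M=ras(hull0+0.0,o)
    def f(p):
        pts=[proj(im,[p[0]+.034*np.cos(t),p[1]+.034*np.sin(t),z]) for t in a for z in(z0,z0+.028)]
        return (ras(cv2.convexHull(np.array(pts,np.float32)),o)!=M).sum()
    r=minimize(f,p0,method="Nelder-Mead",options=dict(initial_simplex=[p0,np.add(p0,[.006,0]),np.add(p0,[0,.006])],xatol=1e-4,fatol=1))
    return r.x,r.fun/M.sum()
E
python3 - <<'E'
from h import *
for cam in("top","wrist"):
    im=robot.get_image(cam);m=redmask(im)
    cs=[c for c in cv2.findContours(m,0,1)[0] if cv2.contourArea(c)>150]
    ex=proj(im,[.541,-.172,.02]); c=min(cs,key=lambda c:np.hypot(*(c.reshape(-1,2).mean(0)-ex)))
    print(cam,fitlid(im,c,[.541,-.172]))
x,y=318,178;cr=im["frame"][y-32:y+32,x-40:x+40]
cv2.imwrite("pics/w1c.png",cv2.resize(cr,None,fx=8,fy=8,interpolation=cv2.INTER_CUBIC)[...,::-1])
E
```

```text
top (array([ 0.54307559, -0.17128837]), np.float64(0.31021212401096027))
wrist (array([ 0.53901567, -0.17599048]), np.float64(0.07053327340117457))
```

View pics/w1c.png

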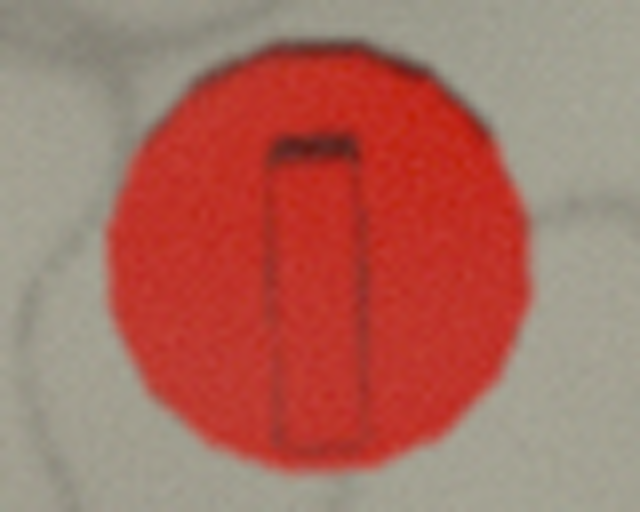

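```bash
python3 - <<'E'
from h import *
im=robot.get_image("wrist")
P=np.array([onplane(im,(278+a/8-.5,146+b/8-.5),.058)[:2] for a,b in((270,161),(358,161),(366,440),(281,447))])
print(P.round(4),P.mean(0), "len",np.linalg.norm(P[0]-P[3]),np.linalg.norm(P[1]-P[2]),"w",np.linalg.norm(P[0]-P[1]))
d=(P[0]+P[1]-P[2]-P[3]);print("bar deg",np.degrees(np.arctan2(d[1],d[0])))
Q=np.array([onplane(im,(278+a/8-.5,146+b/8-.5),.028)[:2] for a,b in((107,275),(530,265),(320,55),(330,470))])
print("disc centre",Q[:2].mean(0),Q[2:].mean(0),np.linalg.norm(Q[0]-Q[1]),np.linalg.norm(Q[2]-Q[3]))
o=robot.get_obs();T=rot(o["tcp_rot"]);print("tool x deg",np.degrees(np.arctan2(T[1,0],T[0,0])),"tool y",np.degrees(np.arctan2(T[1,1],T[0,1])))
E
```

```text
[[ 0.5271 -0.1555]
 [ 0.5394 -0.1525]
 [ 0.5506 -0.1928]
 [ 0.5385 -0.1968]] [ 0.53889962 -0.1743798 ] len 0.042887507003756084 0.0418021084745829 w 0.012705947296976262
bar deg 105.41520332476631
disc centre [ 0.5387549  -0.17516188] [ 0.53971027 -0.17451925] 0.06757184941129604 0.06730494458742915
tool x deg 103.66131948705555 tool y 13.6613194809083
```

Request:
{"api": "play_rows", "payload": {
  "motion": [
    {"translation": [-0.07, 0.01, 0], "turn": [0, 0, 0.3]},
    {"translation": [0, 0, -0.6], "turn": [0, 0, 0]},
    {"translation": [0, 0, -0.6], "turn": [0, 0, 0]},
    {"translation": [0, 0, -0.6], "turn": [0, 0, 0]},
    {"translation": [0, 0, -0.4], "turn": [0, 0, 0]},
    {"translation": [0, 0, -0.2], "turn": [0, 0, 0]},
    {"translation": [0, 0, -0.1], "turn": [0, 0, 0]},
    {"translation": [0, 0, 0], "turn": [0, 0, 0]},
    {"translation": [0, 0, 0], "turn": [0, 0, 0]}
  ]
}}

```text
time: 4.3
ee_pos: [0.5394, -0.1751, 0.0362]
tcp_rot: [1.902, 2.498, 0.0]
ft_force: [-0.6, 0.2, 0.9]
gripper_width: 0.0439
finger_force: 0.0
```

Request:
{"api": "play_rows", "payload": {
  "motion": [
    {"translation": [0, 0, -0.06], "turn": [0, 0, 0]},
    {"translation": [0, 0, 0], "turn": [0, 0, 0]}
  ]
}}

```text
time: 4.55
ee_pos: [0.5387, -0.1748, 0.0318]
tcp_rot: [-1.903, -2.499, 0.0]
ft_force: [-0.5, -0.0, 0.5]
gripper_width: 0.0443
finger_force: 0.0
```

Request:
{"api": "play_rows", "payload": {
  "motion": [
    {"translation": [0, 0, 0], "turn": [0, 0, 0]},
    {"translation": [0, 0, 0], "turn": [0, 0, 0]},
    {"translation": [0, 0, 0], "turn": [0, 0, 0]},
    {"translation": [0, 0, 0], "turn": [0, 0, 0]},
    {"translation": [0, 0, 0], "turn": [0, 0, 0]},
    {"translation": [0, 0, 0], "turn": [0, 0, 0]}
  ],
  "fingers": 0,
  "newtons": 35
}}

```text
time: 5.3
ee_pos: [0.5387, -0.1748, 0.0317]
tcp_rot: [-1.903, -2.499, 0.0]
ft_force: [0.0, 0.1, -0.1]
gripper_width: 0.0007
finger_force: 0.0
```

The fingers shut on nothing, so I'll look.

```bash
python3 - <<'E'
from h import *
im=robot.get_image("wrist");t=robot.get_image("top");s=robot.get_image("scene")
cr=s["frame"][200:300,180:320];b=cv2.resize(cr,(640,457))
save({"frame":np.vstack([im["frame"][:,60:580][:, :],])},"w2.png")
cv2.imwrite("pics/w2.png",np.hstack([cv2.resize(im["frame"],(400,250)),cv2.resize(cr,(350,250))])[...,::-1])
m=redmask(t)
cs=[c for c in cv2.findContours(m,0,1)[0] if cv2.contourArea(c)>20];print([(cv2.boundingRect(c)) for c in cs])
for c in ("wrist","scene"):
  for r in robot.landmark_of(c,"lid"): print(c,np.round(r["location"]),r["p"])
E
```

```text
[(377, 206, 9, 20), (155, 168, 48, 108)]
wrist [440. 249.] 0.95
wrist [322. 206.] 0.91
scene [258. 252.] 0.95
scene [208. 245.] 0.82
scene [281. 273.] 0.6
```

View pics/w2.png

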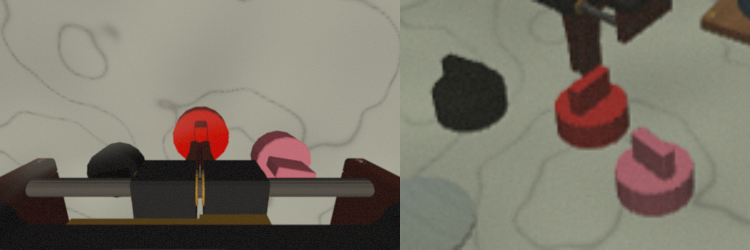

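```bash
python3 - <<'E'
from h import *
o=robot.get_obs();T=rot(o["tcp_rot"]);p=o["ee_pos"];print(p,o["joint_positions"].round(3))
for c in("wrist","scene","top"):
    im=robot.get_image(c);print(c,np.array(im["origin"]).round(3),"tcp",proj(im,p).round(1),"grip",proj(im,p-T[:,2]*.0187).round(1),"lid est",proj(im,[.539,-.175,0]).round(1))
    for r in robot.landmark_of(c,"lid")[:3]: print(np.round(r["location"]),onplane(im,r["location"],0).round(3))
im=robot.get_image("wrist");cr=im["frame"][140:300,220:420];cv2.imwrite("pics/w3.png",np.hstack([cv2.resize(cr,None,fx=2,fy=2),cv2.resize(robot.get_image("scene")["frame"][200:280,200:300],(400,320))])[...,::-1])
E
```

```text
[ 0.53869754 -0.17479778  0.03172401] [-0.436  0.492  1.74  -0.     0.91  -0.705]
wrist [ 0.519 -0.106  0.23 ] tcp [320.8 221.8] grip [320.9 231.1] lid est [321.  209.5]
[438. 248.] [ 0.648 -0.182  0.   ]
[197. 266.] [ 0.445 -0.256  0.   ]
[321. 205.] [ 0.538 -0.171  0.   ]
scene [ 1.303 -0.593  0.734] tcp [255.3 238.1] grip [254.7 231.9] lid est [256.4 248.4]
[208. 243.] [ 0.446 -0.254  0.   ]
[283. 275.] [ 0.655 -0.179 -0.   ]
[254. 250.] [ 0.539 -0.182  0.   ]
top [ 0.47  -0.013  0.995] tcp [392.3 217. ] grip [393.6 216.4] lid est [390.3 217.8]
[423. 256.] [ 0.445 -0.252  0.   ]
[390. 174.] [ 0.651 -0.178  0.   ]
[389. 219.] [ 0.535 -0.171  0.   ]
```

View pics/w3.png

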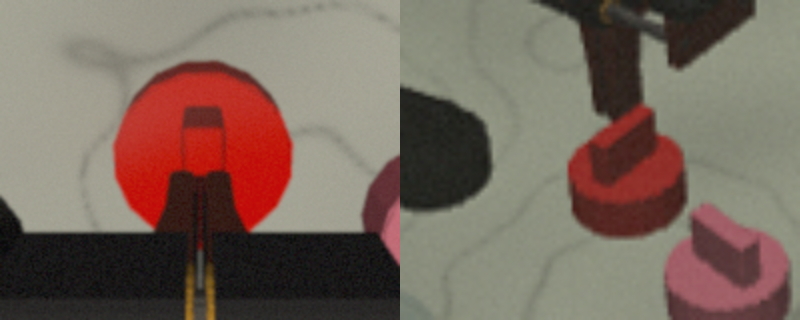

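The wrist and scene views agree that the shut tips sit above the bar top (about 60 mm up), although the TCP reads 32 mm. So the real tips are about 25–30 mm higher than reported. I'll open and feel down in small steps, watching the force.

Request:
{"api": "play_rows", "payload": {
  "motion": [
    {"translation": [0, 0, 0], "turn": [0, 0, 0]},
    {"translation": [0, 0, 0], "turn": [0, 0, 0]},
    {"translation": [0, 0, 0], "turn": [0, 0, 0]},
    {"translation": [0, 0, -0.05], "turn": [0, 0, 0]},
    {"translation": [0, 0, 0], "turn": [0, 0, 0]}
  ],
  "fingers": 0.5
}}

```text
time: 6.58
ee_pos: [0.5384, -0.1747, 0.0284]
tcp_rot: [-1.903, -2.499, 0.0]
ft_force: [-0.4, -0.1, -0.2]
gripper_width: 0.0431
finger_force: 0.0
```

```bash
python3 - <<'E'
from h import *
o=robot.get_obs();p=o["ee_pos"];T=rot(o["tcp_rot"])
im=robot.get_image("wrist");g=im["frame"]
print("cam-tcp in tool axes",(T.T@(np.array(im["origin"])-p)).round(4),"cam axes in tool",(T.T@rot(im["orientation"])).round(3).tolist())
for dz in(0,.01,.02,.03,.04):
    print(dz,[proj(im,p+T@np.array([x,y,-dz])).round(0).tolist() for x,y in((.01,.022),(.01,-.022),(-.01,.022),(-.01,-.022))])
cv2.imwrite("pics/w4.png",cv2.resize(g[150:290,220:420],None,fx=4,fy=4,interpolation=cv2.INTER_CUBIC)[...,::-1])
E
```

```text
cam-tcp in tool axes [ 0.0712 -0.0008 -0.1986] cam axes in tool [[0.0, -0.965, -0.261], [1.0, 0.0, -0.001], [0.001, -0.261, 0.965]]
0 [[351.0, 209.0], [291.0, 209.0], [350.0, 234.0], [292.0, 234.0]]
0.01 [[352.0, 213.0], [289.0, 213.0], [352.0, 240.0], [290.0, 240.0]]
0.02 [[354.0, 218.0], [288.0, 218.0], [353.0, 246.0], [289.0, 246.0]]
0.03 [[356.0, 223.0], [286.0, 223.0], [355.0, 252.0], [287.0, 252.0]]
0.04 [[358.0, 229.0], [284.0, 229.0], [357.0, 259.0], [285.0, 259.0]]
```

View pics/w4.png

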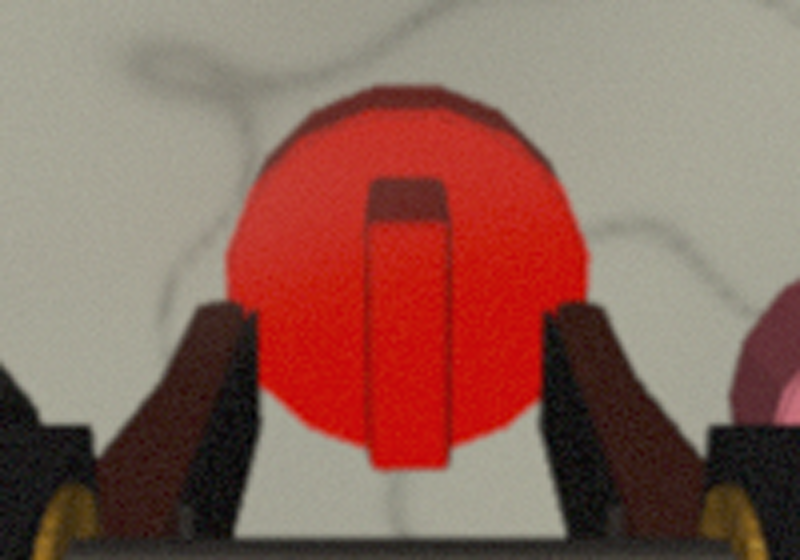

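The pad-tip corners at (356,228) and (284,229) match about 37 mm behind the reported TCP. So the true tips are now near z≈0.065, just above the bar. I'll feel my way down.

Request:
{"api": "play_rows", "payload": {
  "motion": [
    {"translation": [0, 0, -0.05], "turn": [0, 0, 0]},
    {"translation": [0, 0, -0.05], "turn": [0, 0, 0]},
    {"translation": [0, 0, -0.05], "turn": [0, 0, 0]},
    {"translation": [0, 0, 0], "turn": [0, 0, 0]}
  ]
}}

```text
time: 7.12
ee_pos: [0.5384, -0.1747, 0.0194]
tcp_rot: [-1.903, -2.499, 0.0]
ft_force: [-0.2, -0.5, -0.2]
gripper_width: 0.044
finger_force: 0.0
```

Request:
{"api": "play_rows", "payload": {
  "motion": [
    {"translation": [0, 0, -0.05], "turn": [0, 0, 0]},
    {"translation": [0, 0, -0.05], "turn": [0, 0, 0]},
    {"translation": [0, 0, -0.05], "turn": [0, 0, 0]},
    {"translation": [0, 0, 0], "turn": [0, 0, 0]}
  ]
}}

```text
time: 7.62
ee_pos: [0.5384, -0.1747, 0.0104]
tcp_rot: [-1.903, -2.499, 0.0]
ft_force: [-0.1, -0.6, 1.1]
gripper_width: 0.0438
finger_force: 0.0
```

```bash
python3 - <<'E'
from h import *
o=robot.get_obs();p=o["ee_pos"];T=rot(o["tcp_rot"]);print(p,o["ft_force"].round(2))
im=robot.get_image("wrist")
m=redmask(im);c=max(cv2.findContours(m,0,1)[0],key=cv2.contourArea);x,y,w,h=cv2.boundingRect(c);print("red",x,y,w,h)
for z in(.018,.028,.038):
  a,b=onplane(im,(x,y+w/2),z),onplane(im,(x+w-1,y+w/2),z);print(z,"disc",np.linalg.norm(a-b).round(4),((a+b)/2).round(4))
E
```

```text
[ 0.53843573 -0.17467838  0.01039973] [-0.14 -0.63  1.06]
red 273 177 98 105
0.018 disc 0.0696 [ 0.539 -0.175  0.018]
0.028 disc 0.0659 [ 0.5379 -0.1714  0.028 ]
0.038 disc 0.0623 [ 0.5369 -0.1678  0.038 ]
```

Request:
{"api": "play_rows", "payload": {
  "motion": [
    {"translation": [0, 0, -0.04], "turn": [0, 0, 0]},
    {"translation": [0, 0, -0.04], "turn": [0, 0, 0]},
    {"translation": [0, 0, -0.04], "turn": [0, 0, 0]},
    {"translation": [0, 0, 0], "turn": [0, 0, 0]}
  ]
}}

```text
time: 8.18
ee_pos: [0.5385, -0.1747, 0.0033]
tcp_rot: [-1.903, -2.499, 0.0]
ft_force: [0.5, 1.1, -0.1]
gripper_width: 0.0442
finger_force: 0.0
```

Request:
{"api": "play_rows", "payload": {
  "motion": [
    {"translation": [0, 0, -0.04], "turn": [0, 0, 0]},
    {"translation": [0, 0, -0.04], "turn": [0, 0, 0]},
    {"translation": [0, 0, 0], "turn": [0, 0, 0]}
  ]
}}

```text
time: 8.55
ee_pos: [0.5385, -0.1747, -0.0015]
tcp_rot: [-1.903, -2.499, 0.0]
ft_force: [-0.0, 0.1, -0.4]
gripper_width: 0.0441
finger_force: 0.0
```

Request:
{"api": "play_rows", "payload": {
  "motion": [
    {"translation": [0, 0, 0], "turn": [0, 0, 0]},
    {"translation": [0, 0, 0], "turn": [0, 0, 0]},
    {"translation": [0, 0, 0], "turn": [0, 0, 0]},
    {"translation": [0, 0, 0], "turn": [0, 0, 0]},
    {"translation": [0, 0, 0], "turn": [0, 0, 0]},
    {"translation": [0, 0, 0], "turn": [0, 0, 0]}
  ],
  "fingers": 0,
  "newtons": 35
}}

```text
time: 9.3
ee_pos: [0.5389, -0.1749, -0.0012]
tcp_rot: [1.903, 2.499, 0.0]
ft_force: [1.2, -0.9, 0.5]
gripper_width: 0.0138
finger_force: 35.0
```

Gripped at 13.8 mm with 35 N. I'll lift and go to a viewpoint just short of the jar.

Request:
{"api": "play_rows", "payload": {
  "motion": [
    {"translation": [0, 0, 0.2], "turn": [0, 0, 0]},
    {"translation": [0, 0, 0.5], "turn": [0, 0, 0]},
    {"translation": [0, 0, 0.7], "turn": [0, 0, 0]},
    {"translation": [0, 0, 0.7], "turn": [0, 0, 0]},
    {"translation": [0, 0, 0.5], "turn": [0, 0, 0]},
    {"translation": [0, 0.5, 0.1], "turn": [0, 0, 0]},
    {"translation": [0.05, 0.7, 0], "turn": [0, 0, 0]},
    {"translation": [0.05, 0.8, 0], "turn": [0, 0, 0]},
    {"translation": [0, 0.5, 0], "turn": [0, 0, 0]},
    {"translation": [0, 0, 0], "turn": [0, 0, 0]}
  ]
}}

```text
time: 10.55
ee_pos: [0.5441, -0.0229, 0.1613]
tcp_rot: [-1.899, -2.502, -0.0]
ft_force: [0.0, -1.3, -0.7]
gripper_width: 0.0134
finger_force: 35.0
```

Request:
{"api": "play_rows", "payload": {
  "motion": [
    {"translation": [0, 0, 0], "turn": [0, 0, 0]},
    {"translation": [0, 0, 0], "turn": [0, 0, 0]}
  ]
}}

```text
time: 10.8
ee_pos: [0.5448, -0.0259, 0.1609]
tcp_rot: [1.905, 2.498, -0.001]
ft_force: [0.3, 0.4, -0.7]
gripper_width: 0.0139
finger_force: 35.0
```

```bash
python3 - <<'E'
from h import *
o=robot.get_obs();p=o["ee_pos"];T=rot(o["tcp_rot"]);print(p,o["ft_force"].round(2),o["moment"].round(3),o["gripper_width"])
im=robot.get_image("wrist");save(im,"w5.png")
for l,z in(("jar",0),("jar_home",.082),("jar_seal",.114)):
  for r in robot.landmark_of("wrist",l)[:2]: print(l,np.round(r["location"],1),round(r["p"],2),onplane(im,r["location"],z).round(4))
E
```

```text
[ 0.54476445 -0.02594353  0.16087611] [ 0.3   0.39 -0.68] [-0.042 -0.059  0.   ] 0.013943358162923655
jar [315.3  94.2] 0.73 [0.5113 0.0725 0.    ]
jar_home [314.8  81.6] 0.91 [0.5112 0.076  0.082 ]
jar_home [315.5  83.5] 0.67 [0.5123 0.0746 0.082 ]
jar_seal [317.8  77.7] 0.63 [0.5144 0.0756 0.114 ]
```

View pics/w5.png

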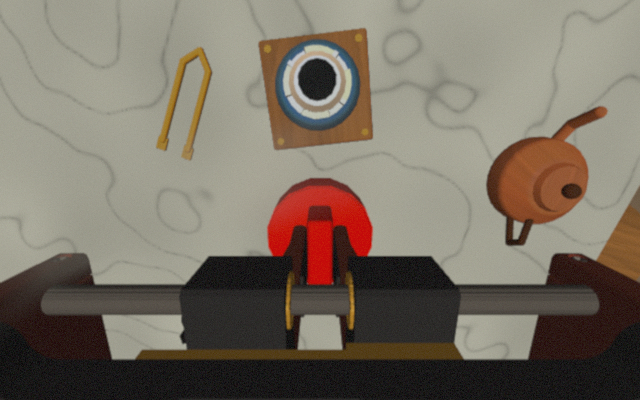

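Wrist view: the lid is upright in the fingers at (320,225), the jar's black seal is at (317,79), and the board surrounds it at (315,89). I'll fit the seal, board and held lid.

```bash
python3 - <<'E'
from h import *
o=robot.get_obs();p=o["ee_pos"];T=rot(o["tcp_rot"])
im=robot.get_image("wrist");g=im["frame"].astype(int)
m=np.zeros(g.shape[:2],np.uint8);m[55:105,290:345]=(g.max(2)<60)[55:105,290:345]
c=max(cv2.findContours(m,0,1)[0],key=cv2.contourArea);e=cv2.fitEllipse(c);print("seal",e,onplane(im,e[0],.114).round(4),"dia",np.linalg.norm(onplane(im,(e[0][0]-e[1][0]/2,e[0][1]),.114)-onplane(im,(e[0][0]+e[1][0]/2,e[0][1]),.114)))
hsv=cv2.cvtColor(im["frame"],cv2.COLOR_RGB2HSV)
b=((hsv[...,0]>95)&(hsv[...,0]<120)&(hsv[...,1]>80)).astype(np.uint8);b[:20]=0;b[145:]=0;b[:,:260]=0;b[:,375:]=0
cs=np.vstack([c for c in cv2.findContours(b,0,1)[0] if cv2.contourArea(c)>20]);h=cv2.convexHull(cs);e=cv2.fitEllipse(h);print("blue rim",e)
for z in(.05,.06,.07,.08): print(z,onplane(im,e[0],z).round(4),np.linalg.norm(onplane(im,(e[0][0]-e[1][0]/2,e[0][1]),z)-onplane(im,(e[0][0]+e[1][0]/2,e[0][1]),z)).round(4))
print("board",np.mean([onplane(im,q,.016) for q in((259,40),(366,28),(373,138),(274,150))],0).round(4))
# held lid: top-face circle: fit on red contour points above the bar-occluded zone
r=redmask(im);c=max(cv2.findContours(r,0,1)[0],key=cv2.contourArea).reshape(-1,2);x,y,w,hh=cv2.boundingRect(c);print("red",x,y,w,hh)
sil=[tuple(q) for q in c if q[1]<235 and (abs(q[0]-x)<6 or abs(q[0]-x-w)<6 or q[1]<y+12)]
z0=p[2]+.0012
from scipy.optimize import least_squares
Q=np.array([onplane(im,q,z0+.028)[:2] for q in sil if q[1]>195]);  # sides lie on top rim
f=lambda s:np.hypot(Q[:,0]-s[0],Q[:,1]-s[1])-.034
s=least_squares(f,p[:2],loss="soft_l1",f_scale=.001).x;print("lid centre",s.round(4),"minus tcp, tool axes",(T.T@np.append(s-p[:2],0)).round(4),np.abs(f(s)).mean(),len(Q))
print("tool xy of jar rel",p)
E
```

```text
seal ((316.67449951171875, 79.4996109008789), (35.45320510864258, 39.4655647277832), 1.0071110725402832) [0.5138 0.0745 0.114 ] dia 0.02854226933721089
blue rim ((316.9958190917969, 82.9150390625), (82.00337219238281, 84.19679260253906), 21.87698745727539)
0.05 [0.512  0.0797 0.05  ] 0.0835
0.06 [0.5124 0.0785 0.06  ] 0.0808
0.07 [0.5129 0.0773 0.07  ] 0.0781
0.08 [0.5133 0.0761 0.08  ] 0.0754
board [0.5141 0.0751 0.016 ]
red 268 179 104 106
lid centre [ 0.5443 -0.0278] minus tcp, tool axes [-0.0021 -0.0009  0.    ] 0.00027184225529361546 41
tool xy of jar rel [ 0.54467153 -0.0255291   0.16067791]
```

Jar axis ≈ (0.514, 0.075): the seal and board agree, and the radius and reach are plausible. The lid centre is 2 mm off the TCP along tool -x. I'll move over the axis to hover at lid z≈0.125.

Request:
{"api": "play_rows", "payload": {
  "motion": [
    {"translation": [-0.1, 0.35, 0], "turn": [0, 0, 0]},
    {"translation": [-0.15, 0.5, 0], "turn": [0, 0, 0]},
    {"translation": [-0.15, 0.5, 0], "turn": [0, 0, 0]},
    {"translation": [-0.1, 0.36, 0], "turn": [0, 0, 0]},
    {"translation": [0, 0, -0.3], "turn": [0, 0, 0]},
    {"translation": [0, 0, -0.3], "turn": [0, 0, 0]},
    {"translation": [0, 0, 0], "turn": [0, 0, 0]},
    {"translation": [0, 0, 0], "turn": [0, 0, 0]}
  ]
}}

```text
time: 12.05
ee_pos: [0.5148, 0.0783, 0.1252]
tcp_rot: [1.903, 2.499, 0.0]
ft_force: [-1.1, 0.1, -1.3]
gripper_width: 0.0142
finger_force: 35.0
```

```bash
python3 - <<'E'
from h import *
o=robot.get_obs();p=o["ee_pos"];T=rot(o["tcp_rot"]);print(p,o["ft_force"].round(2),o["moment"].round(3),"toolx",np.degrees(np.arctan2(T[1,0],T[0,0])))
print("lid-axis",(p+T@[-.0021,-.0009,0])[:2]-[.514,.075])
for cam in("scene","top"):
    im=robot.get_image(cam);r=redmask(im)
    if cam=="scene":
        r[:,360:]=0
        n,_,st,ce=cv2.connectedComponentsWithStats(r);print([(st[i].tolist(),ce[i].round(1).tolist()) for i in range(1,n) if st[i][4]>40]);
        print("proj lid top centre",proj(im,[.514,.075,p[2]+.0012+.028]).round(1),"bot",proj(im,[.514,.075,p[2]+.0012]).round(1))
        a=np.linspace(0,6.28,60);q=np.array([proj(im,[.514+.034*np.cos(t),.075+.034*np.sin(t),p[2]+.0012+z]) for t in a for z in(0,.028)]);print("pred box",q.min(0).round(1),q.max(0).round(1))
        cv2.imwrite("pics/s6.png",cv2.resize(im["frame"][130:230,270:410],None,fx=5,fy=5,interpolation=cv2.INTER_CUBIC)[...,::-1])
E
```

```text
[0.51476926 0.0783258  0.12521768] [-1.05  0.12 -1.27] [-0.055 -0.084 -0.007] toolx 105.42985924880132
lid-axis [0.00046043 0.00106204]
[([318, 145, 27, 28, 403], [330.7, 160.6])]
proj lid top centre [329.8 155.8] bot [329.7 165.3]
pred box [316.4 149.3] [343.2 172.2]
```

Request:
{"api": "play_rows", "payload": {
  "motion": [
    {"translation": [-0.01, -0.02, -0.15], "turn": [0, 0, 0]},
    {"translation": [0, 0, -0.15], "turn": [0, 0, 0]},
    {"translation": [0, 0, 0], "turn": [0, 0, 0]},
    {"translation": [0, 0, 0], "turn": [0, 0, 0]}
  ]
}}

```text
time: 12.65
ee_pos: [0.514, 0.0766, 0.1066]
tcp_rot: [-1.903, -2.499, 0.0]
ft_force: [-0.2, -0.7, -0.5]
gripper_width: 0.0142
finger_force: 35.0
```

Request:
{"api": "play_rows", "payload": {
  "motion": [
    {"translation": [0, 0, -0.03], "turn": [0, 0, 0]},
    {"translation": [0, 0, -0.03], "turn": [0, 0, 0]},
    {"translation": [0, 0, 0], "turn": [0, 0, 0]}
  ]
}}

```text
time: 13.02
ee_pos: [0.514, 0.0766, 0.103]
tcp_rot: [-1.903, -2.499, 0.0]
ft_force: [-0.0, -0.5, -1.2]
gripper_width: 0.0136
finger_force: 35.0
```

Request:
{"api": "play_rows", "payload": {
  "motion": [
    {"translation": [0, 0, -0.03], "turn": [0, 0, 0]},
    {"translation": [0, 0, 0], "turn": [0, 0, 0]}
  ]
}}

```text
time: 13.28
ee_pos: [0.514, 0.0766, 0.1012]
tcp_rot: [-1.903, -2.499, 0.0]
ft_force: [-0.1, -0.6, -1.4]
gripper_width: 0.0141
finger_force: 35.0
```

Request:
{"api": "play_rows", "payload": {
  "motion": [
    {"translation": [0, 0, -0.02], "turn": [0, 0, 0]},
    {"translation": [0, 0, 0], "turn": [0, 0, 0]}
  ]
}}

```text
time: 13.52
ee_pos: [0.514, 0.0766, 0.1]
tcp_rot: [-1.903, -2.499, 0.0]
ft_force: [1.6, -0.7, -0.4]
gripper_width: 0.0139
finger_force: 35.0
```

Request:
{"api": "play_rows", "payload": {
  "motion": [
    {"translation": [0, 0, -0.02], "turn": [0, 0, 0]},
    {"translation": [0, 0, 0], "turn": [0, 0, 0]}
  ]
}}

```text
time: 13.78
ee_pos: [0.514, 0.0766, 0.0988]
tcp_rot: [-1.903, -2.499, 0.0]
ft_force: [-0.8, -0.1, -0.8]
gripper_width: 0.0137
finger_force: 35.0
```

Request:
{"api": "play_rows", "payload": {
  "motion": [
    {"translation": [0, 0, -0.02], "turn": [0, 0, 0]},
    {"translation": [0, 0, 0], "turn": [0, 0, 0]}
  ]
}}

```text
time: 14.02
ee_pos: [0.514, 0.0766, 0.0976]
tcp_rot: [-1.903, -2.499, 0.0]
ft_force: [0.3, -0.4, 0.5]
gripper_width: 0.0134
finger_force: 35.0
```

Request:
{"api": "play_rows", "payload": {
  "motion": [
    {"translation": [0, 0, -0.02], "turn": [0, 0, 0]},
    {"translation": [0, 0, 0], "turn": [0, 0, 0]}
  ]
}}

```text
time: 14.28
ee_pos: [0.514, 0.0766, 0.0964]
tcp_rot: [-1.903, -2.499, 0.0]
ft_force: [-0.9, 0.4, -1.1]
gripper_width: 0.0139
finger_force: 35.0
```

Request:
{"api": "play_rows", "payload": {
  "motion": [
    {"translation": [0, 0, -0.015], "turn": [0, 0, 0]},
    {"translation": [0, 0, 0], "turn": [0, 0, 0]}
  ]
}}

```text
time: 14.52
ee_pos: [0.514, 0.0766, 0.0955]
tcp_rot: [-1.903, -2.499, 0.0]
ft_force: [-0.1, -0.1, -0.4]
gripper_width: 0.0139
finger_force: 35.0
```

Request:
{"api": "play_rows", "payload": {
  "motion": [
    {"translation": [0, 0, -0.015], "turn": [0, 0, 0]},
    {"translation": [0, 0, 0], "turn": [0, 0, 0]}
  ]
}}

```text
time: 14.78
ee_pos: [0.5142, 0.0766, 0.0947]
tcp_rot: [1.904, 2.499, -0.0]
ft_force: [0.6, -0.6, -1.3]
gripper_width: 0.0138
finger_force: 35.0
```

Request:
{"api": "play_rows", "payload": {
  "motion": [
    {"translation": [0, 0, -0.015], "turn": [0, 0, 0]},
    {"translation": [0, 0, 0], "turn": [0, 0, 0]}
  ]
}}

```text
time: 15.02
ee_pos: [0.5142, 0.0765, 0.0938]
tcp_rot: [1.903, 2.499, -0.0]
ft_force: [1.5, -1.0, -1.6]
gripper_width: 0.0137
finger_force: 35.0
```

Request:
{"api": "play_rows", "payload": {
  "motion": [
    {"translation": [0, 0, -0.01], "turn": [0, 0, 0]},
    {"translation": [0, 0, 0], "turn": [0, 0, 0]}
  ]
}}

```text
time: 15.28
ee_pos: [0.5143, 0.0765, 0.0932]
tcp_rot: [1.903, 2.499, -0.0]
ft_force: [0.0, -0.3, -0.5]
gripper_width: 0.0136
finger_force: 35.0
```

Request:
{"api": "play_rows", "payload": {
  "motion": [
    {"translation": [0, 0, -0.01], "turn": [0, 0, 0]},
    {"translation": [0, 0, 0], "turn": [0, 0, 0]}
  ]
}}

```text
time: 15.52
ee_pos: [0.5142, 0.0765, 0.0926]
tcp_rot: [1.903, 2.499, -0.0]
ft_force: [0.4, -1.8, -1.0]
gripper_width: 0.0136
finger_force: 35.0
```

Request:
{"api": "play_rows", "payload": {
  "motion": [
    {"translation": [0, 0, -0.01], "turn": [0, 0, 0]},
    {"translation": [0, 0, 0], "turn": [0, 0, 0]}
  ]
}}

```text
time: 15.78
ee_pos: [0.5142, 0.0765, 0.0921]
tcp_rot: [1.903, 2.499, -0.0]
ft_force: [0.7, -2.0, 0.5]
gripper_width: 0.0137
finger_force: 35.0
```

Request:
{"api": "play_rows", "payload": {
  "motion": [
    {"translation": [0, 0, -0.01], "turn": [0, 0, 0]},
    {"translation": [0, 0, 0], "turn": [0, 0, 0]}
  ]
}}

```text
time: 16.02
ee_pos: [0.5143, 0.0765, 0.0919]
tcp_rot: [1.903, 2.499, 0.0]
ft_force: [-0.4, -1.4, 4.9]
gripper_width: 0.0138
finger_force: 35.0
```

Request:
{"api": "play_rows", "payload": {
  "motion": [
    {"translation": [0, 0, -0.01], "turn": [0, 0, 0]},
    {"translation": [0, 0, 0], "turn": [0, 0, 0]}
  ]
}}

```text
time: 16.27
ee_pos: [0.5143, 0.0765, 0.0918]
tcp_rot: [1.903, 2.499, 0.0]
ft_force: [-1.8, -1.9, 11.0]
gripper_width: 0.0142
finger_force: 35.0
```

The lid is on the ridges at about 11 mm above home. I'll ease the push to about 8 N and turn backward (+z), compensating for the rise and the 2 mm offset.

Request:
{"api": "play_rows", "payload": {
  "motion": [
    {"translation": [0, 0, 0.003], "turn": [0, 0, 0]},
    {"translation": [-0.002, 0, 0.002], "turn": [0, 0, 0.4]},
    {"translation": [-0.002, 0, 0.002], "turn": [0, 0, 0.4]},
    {"translation": [0, 0, 0], "turn": [0, 0, 0]}
  ]
}}

```text
time: 16.77
ee_pos: [0.5147, 0.0765, 0.0921]
tcp_rot: [1.801, 2.572, 0.001]
ft_force: [-0.2, -1.9, 6.6]
gripper_width: 0.0139
finger_force: 35.0
```

```bash
cat > st.py <<'E'
from h import *
o=robot.get_obs();p=o["ee_pos"];T=rot(o["tcp_rot"])
print(o["time"],p.round(5),"F",o["ft_force"].round(2),"M",o["moment"].round(3),"yaw",np.degrees(np.arctan2(T[1,0],T[0,0])).round(2),"tilt",T[:2,2].round(4),"tau6",o["tau"][5].round(3),o["gripper_width"].round(4))
E
python3 st.py
```

```text
Traceback (most recent call last):
  File "st.py", line 3, in <module>
    print(o["time"],p.round(5),"F",o["ft_force"].round(2),"M",o["moment"].round(3),"yaw",np.degrees(np.arctan2(T[1,0],T[0,0])).round(2),"tilt",T[:2,2].round(4),"tau6",o["tau"][5].round(3),o["gripper_width"].round(4))
                                                                                                                                                                                            ^^^^^^^^^^^^^^^^^^^^^^^^
AttributeError: 'float' object has no attribute 'round'
```

```bash
sed -i 's/,o\["gripper_width"\].round(4)//;s/o\["time"\]/round(o["time"],2)/' st.py; python3 st.py
```

```text
16.77 [0.51468 0.0765  0.09214] F [-0.23 -1.88  6.61] M [-0.396  0.032 -0.115] yaw 110.01 tilt [ 0.0016 -0.0001] tau6 -0.238
```

Request:
{"api": "play_rows", "payload": {
  "motion": [
    {"translation": [0, 0, 0.002], "turn": [0, 0, 0.4]},
    {"translation": [0, 0, 0.002], "turn": [0, 0, 0.4]},
    {"translation": [0, 0, 0], "turn": [0, 0, 0]}
  ]
}}

```text
time: 17.15
ee_pos: [0.5148, 0.0765, 0.0925]
tcp_rot: [1.697, 2.642, 0.001]
ft_force: [-0.1, -1.7, 8.1]
gripper_width: 0.0139
finger_force: 35.0
```

```bash
python3 st.py
```

```text
17.15 [0.51475 0.07648 0.09247] F [-0.12 -1.71  8.13] M [-0.424 -0.037 -0.081] yaw 114.59 tilt [ 0.0017 -0.0002] tau6 -0.251
```

Request:
{"api": "play_rows", "payload": {
  "motion": [
    {"translation": [0, 0, 0.003], "turn": [0, 0, 0.4]},
    {"translation": [0, 0, 0.003], "turn": [0, 0, 0.4]},
    {"translation": [0, 0, 0], "turn": [0, 0, 0]}
  ]
}}

```text
time: 17.52
ee_pos: [0.5148, 0.0766, 0.0928]
tcp_rot: [1.589, 2.708, 0.001]
ft_force: [-0.7, -2.0, 7.4]
gripper_width: 0.0137
finger_force: 35.0
```

Request:
{"api": "play_rows", "payload": {
  "motion": [
    {"translation": [0, 0, 0.003], "turn": [0, 0, 0.4]},
    {"translation": [0, 0, 0.003], "turn": [0, 0, 0.4]},
    {"translation": [0, 0, 0], "turn": [0, 0, 0]}
  ]
}}

```text
time: 17.9
ee_pos: [0.5146, 0.0768, 0.093]
tcp_rot: [1.48, 2.77, 0.001]
ft_force: [-0.6, 0.0, 6.6]
gripper_width: 0.0139
finger_force: 35.0
```

```bash
python3 st.py
```

```text
17.9 [0.51456 0.07675 0.09298] F [-0.57  0.04  6.65] M [-0.2   -0.076 -0.   ] yaw 123.76 tilt [0.0013 0.0003] tau6 -0.2
```

Request:
{"api": "play_rows", "payload": {
  "motion": [
    {"translation": [0, 0, 0.001], "turn": [0, 0, 0.4]},
    {"translation": [0, 0, 0.001], "turn": [0, 0, 0.4]},
    {"translation": [0, 0, 0], "turn": [0, 0, 0]}
  ]
}}

```text
time: 18.27
ee_pos: [0.5145, 0.0767, 0.093]
tcp_rot: [1.368, 2.827, 0.001]
ft_force: [-0.0, -0.9, 6.1]
gripper_width: 0.0139
finger_force: 35.0
```

```bash
python3 st.py
```

```text
18.27 [0.51446 0.07673 0.093  ] F [-0.02 -0.92  6.07] M [-0.19  -0.022 -0.007] yaw 128.35 tilt [0.0012 0.0002] tau6 -0.195
```

Request:
{"api": "play_rows", "payload": {
  "motion": [
    {"translation": [0, 0, -0.002], "turn": [0, 0, 0.4]},
    {"translation": [0, 0, -0.002], "turn": [0, 0, 0.4]},
    {"translation": [0, 0, 0], "turn": [0, 0, 0]}
  ]
}}

```text
time: 18.65
ee_pos: [0.5144, 0.0768, 0.0928]
tcp_rot: [1.254, 2.879, 0.001]
ft_force: [-0.7, 0.5, 5.5]
gripper_width: 0.0136
finger_force: 35.0
```

```bash
python3 st.py
```

```text
18.65 [0.51443 0.07683 0.09282] F [-0.67  0.45  5.54] M [-0.112  0.096 -0.047] yaw 132.93 tilt [0.0011 0.0004] tau6 -0.222
```

Request:
{"api": "play_rows", "payload": {
  "motion": [
    {"translation": [0, 0, -0.003], "turn": [0, 0, 0.4]},
    {"translation": [0, 0, -0.003], "turn": [0, 0, 0.4]},
    {"translation": [0, 0, 0], "turn": [0, 0, 0]}
  ]
}}

```text
time: 19.02
ee_pos: [0.5141, 0.0766, 0.0918]
tcp_rot: [1.139, 2.927, 0.0]
ft_force: [1.4, -1.1, -0.3]
gripper_width: 0.0134
finger_force: 35.0
```

```bash
python3 st.py
```

```text
19.02 [0.51414 0.07658 0.0918 ] F [ 1.39 -1.14 -0.28] M [-0.31  -0.333  0.019] yaw 137.48 tilt [ 0.0005 -0.0001] tau6 -0.206
```

The push vanished at yaw about 137°, so the lugs have reached the starts. A touch more back, then press down and watch the force.

Request:
{"api": "play_rows", "payload": {
  "motion": [
    {"translation": [0, 0, -0.02], "turn": [0, 0, 0.3]},
    {"translation": [0, 0, -0.02], "turn": [0, 0, 0]},
    {"translation": [0, 0, 0], "turn": [0, 0, 0]}
  ]
}}

```text
time: 19.4
ee_pos: [0.514, 0.0764, 0.0892]
tcp_rot: [1.095, 2.944, -0.0]
ft_force: [1.6, -2.4, -1.5]
gripper_width: 0.0136
finger_force: 35.0
```

```bash
python3 st.py
```

```text
19.4 [0.51402 0.07644 0.08915] F [ 1.55 -2.36 -1.49] M [-0.538 -0.491  0.031] yaw 139.21 tilt [ 0.0001 -0.0003] tau6 0.005
```

Request:
{"api": "play_rows", "payload": {
  "motion": [
    {"translation": [0.003, -0.004, -0.02], "turn": [0, 0, 0]},
    {"translation": [0, 0, -0.02], "turn": [0, 0, 0]},
    {"translation": [0, 0, -0.015], "turn": [0, 0, 0]},
    {"translation": [0, 0, 0], "turn": [0, 0, 0]}
  ]
}}

```text
time: 19.9
ee_pos: [0.5142, 0.0764, 0.0861]
tcp_rot: [1.095, 2.945, 0.0]
ft_force: [0.5, -2.4, 2.7]
gripper_width: 0.0137
finger_force: 35.0
```

```bash
python3 st.py
```

```text
19.9 [0.51415 0.07637 0.08613] F [ 0.5  -2.41  2.73] M [-0.419 -0.255  0.   ] yaw 139.21 tilt [ 0.0002 -0.    ] tau6 0.003
```

Request:
{"api": "play_rows", "payload": {
  "motion": [
    {"translation": [0, 0, -0.015], "turn": [0, 0, 0]},
    {"translation": [0, 0, -0.015], "turn": [0, 0, 0]},
    {"translation": [0, 0, -0.01], "turn": [0, 0, 0]},
    {"translation": [0, 0, 0], "turn": [0, 0, 0]}
  ]
}}

```text
time: 20.4
ee_pos: [0.5141, 0.0763, 0.0836]
tcp_rot: [1.095, 2.945, -0.0]
ft_force: [0.4, -2.4, 4.5]
gripper_width: 0.0137
finger_force: 35.0
```

```bash
python3 st.py
```

```text
20.4 [0.51414 0.07634 0.08362] F [ 0.42 -2.37  4.49] M [-0.377 -0.196  0.021] yaw 139.21 tilt [ 0.0001 -0.0001] tau6 0.002
```

Request:
{"api": "play_rows", "payload": {
  "motion": [
    {"translation": [0, 0, -0.01], "turn": [0, 0, 0]},
    {"translation": [0, 0, -0.01], "turn": [0, 0, 0]},
    {"translation": [0, 0, 0], "turn": [0, 0, 0]}
  ]
}}

```text
time: 20.78
ee_pos: [0.5142, 0.0763, 0.0827]
tcp_rot: [1.095, 2.945, -0.0]
ft_force: [-0.9, -2.5, 8.2]
gripper_width: 0.0138
finger_force: 35.0
```

```bash
python3 st.py
```

```text
20.77 [0.51417 0.07634 0.08274] F [-0.89 -2.47  8.23] M [-0.439 -0.018 -0.007] yaw 139.22 tilt [ 0.0002 -0.0001] tau6 -0.002
```

Pressed to the floor of the starts (lid about 2 mm above home, ~9 N). Now screw forward.

Request:
{"api": "play_rows", "payload": {
  "motion": [
    {"translation": [0, 0, 0], "turn": [0, 0, -0.4]},
    {"translation": [0, 0, 0], "turn": [0, 0, -0.4]},
    {"translation": [0, 0, -0.001], "turn": [0, 0, -0.4]},
    {"translation": [0, 0, 0], "turn": [0, 0, 0]}
  ]
}}

```text
time: 21.28
ee_pos: [0.5146, 0.0764, 0.0827]
tcp_rot: [1.269, 2.873, 0.001]
ft_force: [-0.0, -3.0, 6.7]
gripper_width: 0.0135
finger_force: 35.0
```

```bash
python3 st.py
```

```text
21.27 [0.51465 0.07637 0.08274] F [-0.04 -2.98  6.68] M [-0.398 -0.208 -0.048] yaw 132.32 tilt [ 0.001  -0.0001] tau6 0.136
```

Request:
{"api": "play_rows", "payload": {
  "motion": [
    {"translation": [0, -0.004, -0.001], "turn": [0, 0, -0.4]},
    {"translation": [0, 0, -0.001], "turn": [0, 0, -0.4]},
    {"translation": [0, 0, -0.001], "turn": [0, 0, -0.4]},
    {"translation": [0, 0, 0], "turn": [0, 0, 0]}
  ]
}}

```text
time: 21.78
ee_pos: [0.5148, 0.0763, 0.0827]
tcp_rot: [1.439, 2.791, 0.001]
ft_force: [1.0, -0.2, 8.2]
gripper_width: 0.0138
finger_force: 35.0
```

```bash
python3 st.py
```

```text
21.77 [0.51481 0.07634 0.0827 ] F [ 1.03 -0.22  8.17] M [-0.247 -0.147  0.023] yaw 125.44 tilt [0.0014 0.0003] tau6 0.157
```

Request:
{"api": "play_rows", "payload": {
  "motion": [
    {"translation": [0.002, 0, -0.001], "turn": [0, 0, -0.4]},
    {"translation": [0, 0, -0.001], "turn": [0, 0, -0.4]},
    {"translation": [0, 0, -0.001], "turn": [0, 0, -0.4]},
    {"translation": [0, 0, 0], "turn": [0, 0, 0]}
  ]
}}

```text
time: 22.28
ee_pos: [0.5151, 0.0763, 0.0825]
tcp_rot: [1.604, 2.7, 0.002]
ft_force: [0.8, -1.2, 6.9]
gripper_width: 0.0137
finger_force: 35.0
```

```bash
python3 st.py
```

```text
22.27 [0.51505 0.0763  0.08247] F [ 0.84 -1.25  6.9 ] M [-0.338 -0.254  0.039] yaw 118.56 tilt [0.0016 0.0003] tau6 0.147
```

Descending along the thread with low twist, so I'll continue.

Request:
{"api": "play_rows", "payload": {
  "motion": [
    {"translation": [0.001, 0, -0.001], "turn": [0, 0, -0.4]},
    {"translation": [0, 0, -0.002], "turn": [0, 0, -0.4]},
    {"translation": [0, 0, -0.002], "turn": [0, 0, -0.4]},
    {"translation": [0, 0, -0.001], "turn": [0, 0, -0.4]},
    {"translation": [0, 0, 0], "turn": [0, 0, 0]}
  ]
}}

```text
time: 22.9
ee_pos: [0.5148, 0.0763, 0.0818]
tcp_rot: [1.815, 2.564, 0.001]
ft_force: [1.9, -1.8, 4.7]
gripper_width: 0.0135
finger_force: 35.0
```

```bash
python3 st.py
```

```text
22.9 [0.51477 0.07632 0.08185] F [ 1.9  -1.76  4.68] M [-0.25  -0.315  0.031] yaw 109.42 tilt [0.0009 0.0004] tau6 0.158
```

Request:
{"api": "play_rows", "payload": {
  "motion": [
    {"translation": [0, 0, -0.001], "turn": [0, 0, -0.4]},
    {"translation": [0, 0, -0.002], "turn": [0, 0, -0.4]},
    {"translation": [0, 0, -0.002], "turn": [0, 0, -0.4]},
    {"translation": [0, 0, 0], "turn": [0, 0, 0]}
  ]
}}

```text
time: 23.4
ee_pos: [0.5146, 0.0763, 0.0814]
tcp_rot: [1.965, 2.451, 0.001]
ft_force: [1.9, -0.1, 4.0]
gripper_width: 0.0139
finger_force: 35.0
```

```bash
python3 st.py
```

```text
23.4 [0.51459 0.07633 0.08139] F [ 1.94 -0.07  4.02] M [-0.29  -0.373 -0.037] yaw 102.58 tilt [0.0005 0.0004] tau6 0.177
```

Request:
{"api": "play_rows", "payload": {
  "motion": [
    {"translation": [0.003, 0, -0.003], "turn": [0, 0, -0.4]},
    {"translation": [0, 0, -0.003], "turn": [0, 0, -0.4]},
    {"translation": [0, 0, -0.003], "turn": [0, 0, -0.4]},
    {"translation": [0, 0, 0], "turn": [0, 0, 0]}
  ]
}}

```text
time: 23.9
ee_pos: [0.5146, 0.0763, 0.0809]
tcp_rot: [-2.107, -2.33, -0.001]
ft_force: [1.1, -0.7, 3.9]
gripper_width: 0.0138
finger_force: 35.0
```

```bash
python3 st.py
```

```text
23.9 [0.51462 0.07632 0.08086] F [ 1.08 -0.67  3.89] M [-0.117 -0.332 -0.008] yaw 95.74 tilt [0.0003 0.0003] tau6 0.174
```

Request:
{"api": "play_rows", "payload": {
  "motion": [
    {"translation": [0, 0, -0.002], "turn": [0, 0, -0.4]},
    {"translation": [0, 0, -0.002], "turn": [0, 0, -0.4]},
    {"translation": [0, 0, 0], "turn": [0, 0, 0]}
  ]
}}

```text
time: 24.28
ee_pos: [0.5145, 0.0763, 0.0806]
tcp_rot: [-2.198, -2.244, -0.0]
ft_force: [1.5, -0.2, 4.4]
gripper_width: 0.0139
finger_force: 35.0
```

```bash
python3 st.py
```

```text
24.27 [0.51445 0.07631 0.08059] F [ 1.49 -0.16  4.41] M [-0.072 -0.28  -0.05 ] yaw 91.17 tilt [-0.      0.0003] tau6 0.167
```

Request:
{"api": "play_rows", "payload": {
  "motion": [
    {"translation": [0, 0, -0.001], "turn": [0, 0, -0.3]},
    {"translation": [0, 0, -0.001], "turn": [0, 0, -0.3]},
    {"translation": [0, 0, 0], "turn": [0, 0, 0]}
  ]
}}

```text
time: 24.65
ee_pos: [0.5144, 0.0762, 0.0804]
tcp_rot: [-2.267, -2.175, -0.0]
ft_force: [1.1, 0.4, 4.1]
gripper_width: 0.0134
finger_force: 35.0
```

```bash
python3 st.py
```

```text
24.65 [0.51442 0.07616 0.08042] F [1.12 0.38 4.12] M [-0.037 -0.304  0.029] yaw 87.63 tilt [-0.0001  0.0001] tau6 0.136
```

Request:
{"api": "play_rows", "payload": {
  "motion": [
    {"translation": [0, 0, -0.001], "turn": [0, 0, -0.3]},
    {"translation": [0, 0, 0], "turn": [0, 0, 0]}
  ]
}}

```text
time: 24.9
ee_pos: [0.5145, 0.0761, 0.0804]
tcp_rot: [-2.299, -2.141, 0.0]
ft_force: [1.3, 0.4, 4.0]
gripper_width: 0.0136
finger_force: 35.0
```

```bash
python3 st.py
```

```text
24.9 [0.51446 0.07611 0.08038] F [1.34 0.36 4.04] M [-0.043 -0.297 -0.01 ] yaw 85.9 tilt [-0.  0.] tau6 0.132
```

Request:
{"api": "play_rows", "payload": {
  "motion": [
    {"translation": [0, 0, -0.001], "turn": [0, 0, -0.3]},
    {"translation": [0, 0, 0], "turn": [0, 0, 0]}
  ]
}}

```text
time: 25.15
ee_pos: [0.5144, 0.0761, 0.0803]
tcp_rot: [-2.331, -2.106, 0.0]
ft_force: [0.7, -1.1, 3.7]
gripper_width: 0.0139
finger_force: 35.0
```

```bash
python3 st.py
```

```text
25.15 [0.51444 0.07606 0.08031] F [ 0.69 -1.08  3.7 ] M [-0.152 -0.301 -0.009] yaw 84.18 tilt [-0.0001 -0.0001] tau6 0.139
```

Request:
{"api": "play_rows", "payload": {
  "motion": [
    {"translation": [0, 0, -0.001], "turn": [0, 0, -0.3]},
    {"translation": [0, 0, 0], "turn": [0, 0, 0]}
  ]
}}

```text
time: 25.4
ee_pos: [0.5145, 0.0758, 0.0803]
tcp_rot: [2.362, 2.071, -0.0]
ft_force: [1.1, -2.1, 4.2]
gripper_width: 0.0138
finger_force: 35.0
```

```bash
python3 st.py
```

```text
25.4 [0.5145  0.07582 0.08032] F [ 1.11 -2.14  4.17] M [-0.464 -0.344  0.217] yaw 82.49 tilt [ 0.0001 -0.0005] tau6 0.379
```

Request:
{"api": "play_rows", "payload": {
  "motion": [
    {"translation": [0, 0, 0], "turn": [0, 0, -0.15]},
    {"translation": [0, 0, 0], "turn": [0, 0, 0]}
  ]
}}

```text
time: 25.65
ee_pos: [0.5146, 0.0758, 0.0803]
tcp_rot: [2.377, 2.054, -0.0]
ft_force: [1.9, -2.8, 4.4]
gripper_width: 0.0137
finger_force: 35.1
```

```bash
python3 st.py
```

```text
25.65 [0.51457 0.07581 0.08034] F [ 1.95 -2.78  4.38] M [-0.655 -0.362  0.485] yaw 81.66 tilt [ 0.0002 -0.0006] tau6 0.564
```

The firm stop is reached (0.49 N m, level height, ~58° forward). I'll relax the wind-up and let go.

Request:
{"api": "play_rows", "payload": {
  "motion": [
    {"translation": [0, 0, 0], "turn": [0, 0, 0.2]},
    {"translation": [0, 0, 0.003], "turn": [0, 0, 0]},
    {"translation": [0, 0, 0], "turn": [0, 0, 0]}
  ]
}}

```text
time: 26.02
ee_pos: [0.5145, 0.0759, 0.0804]
tcp_rot: [2.357, 2.077, -0.0]
ft_force: [1.8, -4.2, 3.1]
gripper_width: 0.0137
finger_force: 35.0
```

```bash
python3 st.py
```

```text
26.02 [0.5145  0.07592 0.08037] F [ 1.82 -4.21  3.12] M [-0.854 -0.496  0.127] yaw 82.77 tilt [-0.     -0.0002] tau6 0.181
```

Request:
{"api": "play_rows", "payload": {
  "motion": [
    {"translation": [0, 0, 0], "turn": [0, 0, 0]},
    {"translation": [0, 0, 0], "turn": [0, 0, 0]},
    {"translation": [0, 0, 0], "turn": [0, 0, 0]},
    {"translation": [0, 0, 0], "turn": [0, 0, 0]}
  ],
  "fingers": 0.4
}}

```text
time: 26.52
ee_pos: [0.514, 0.0763, 0.0802]
tcp_rot: [-2.356, -2.077, 0.001]
ft_force: [0.7, 0.0, -0.3]
gripper_width: 0.0351
finger_force: 0.0
```

Request:
{"api": "play_rows", "payload": {
  "motion": [
    {"translation": [0, 0, 0.1], "turn": [0, 0, 0]},
    {"translation": [0, 0, 0.3], "turn": [0, 0, 0]},
    {"translation": [0, 0, 0.5], "turn": [0, 0, 0]},
    {"translation": [0, 0, 0.5], "turn": [0, 0, 0]},
    {"translation": [0, -0.5, 0.3], "turn": [0, 0, 0]},
    {"translation": [0, -0.6, 0], "turn": [0, 0, 0]},
    {"translation": [0, -0.5, 0], "turn": [0, 0, 0]},
    {"translation": [0, 0, 0], "turn": [0, 0, 0]},
    {"translation": [0, 0, 0], "turn": [0, 0, 0]}
  ]
}}

```text
time: 27.65
ee_pos: [0.5143, -0.0194, 0.1826]
tcp_rot: [-2.357, -2.076, -0.001]
ft_force: [0.4, 1.0, 0.8]
gripper_width: 0.0354
finger_force: 0.0
```

```bash
python3 - <<'E'
from h import *
im=robot.get_image("wrist");s=robot.get_image("scene")
cv2.imwrite("pics/end.png",np.hstack([cv2.resize(im["frame"],(480,300)),cv2.resize(s["frame"][140:230,280:375],(317,300))])[...,::-1])
r=redmask(im);n,_,st,ce=cv2.connectedComponentsWithStats(r);k=1+np.argmax(st[1:,4]);print(st[k])
x,y,w,h,_=st[k]
for z in(.106,.110,.114): a,b=onplane(im,(x-.5,y+w/2),z),onplane(im,(x+w-.5,y+w/2),z);print(z,np.linalg.norm(a-b),((a+b)/2).round(4))
E
python3 st.py
```

```text
[ 270   56   75   79 4689]
0.106 0.06858507509826309 [0.5142 0.0779 0.106 ]
0.11 0.06758851700017 [0.5143 0.0775 0.11  ]
0.114 0.06659195890207682 [0.5145 0.0771 0.114 ]
27.75 [ 0.5143  -0.01896  0.1825 ] F [-0.35  0.07  0.56] M [-0.043 -0.076  0.006] yaw 82.82 tilt [-0.0002  0.0005] tau6 0.007
```

View pics/end.png

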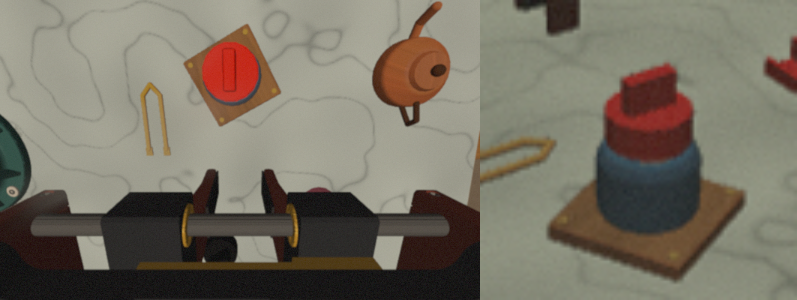

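The final views show the lid upright and seated on the jar (wrist (308,93), top diameter matching z≈0.11). The gripper is clear and the bystanders haven't moved. Handing in.

```bash
python3 -c "
from plant import robot
print(robot.sign_off())"
```

```text
the job is handed in; nothing more can be done
None
```

The red lid is screwed home on the sugar jar and released: it dropped into the thread starts, turned about 57° forward to a firm stop (0.49 N m, light downward push throughout), and the job was handed in at about 28 s, though the hand-in gave no verdict.

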